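# Hold a warm flask up to the optical thermometer

## Robot

A 6-joint arm with a two-finger parallel gripper is mounted at the origin on the work surface. World frame = base frame: x ahead of the robot, y to its left, z up, the work surface at z = 0. Lengths are in mm, angles in rad, forces in N, time in s.
With the tool pointing down it reaches from about 325 to 925 mm from the base axis. Payload 3.1 kg.
Tool frame: the origin (TCP) lies at the centre of the arm's flange, where the gripper is bolted on; the fingertips stand 173 mm ahead of it and the grasp point (between the pads) lies 155 mm ahead of it; z points along the fingers, y is the direction in which the jaws open and shut (so a half turn about z gives the same grasp; the last joint's range is limited). The gripper opens to 85 mm and grips with 20 to 120 N. Pads are 22 mm wide; open, the fingers measure 114 mm over their backs; the gripper's body (76 mm by 85 mm) begins 54 mm behind the grasp point. The pads swing forward as they close: fully open they stand 13 mm farther back than shut.
Start: joints at [-1.428, 0.217, 1.613, -0, 1.311, -0.112], TCP at [157.553, -604.829, 404.7] pointing down, gripper open.
Joint ranges: [-2.75, 2.75], [-0.78, 2.1], [0.31, 2.55], [-1.13, 4.27], [0.13, 2.63], [-2.58, 2.58]. Speed limits (rad/s): [2.79, 2.79, 3.14, 3.14, 3.14, 3.14].

## Interface

Orientations are given as a 3x3 rotation matrix whose columns are the frame's x, y, z axes.
In Python, from station import sensors, eyes, ticket gives the robot as it stands. The module is installed in compiled form; this text tells all that it offers.
- The arm moves only by the tool move_arm, never from a script. Its argument "targets" is a list of rows, each a list of 5 numbers: the shift along the world's x, y, z scaled (see below), then the turn about the world's z scaled (see below), then the opening, from 0 (shut) to 1 (fully open). A call has 1 to 8 rows; each row is the pose to reach, as a shift and turn from the pose commanded when the call began; what a row does not reach only later rows make up. The controller multiplies each number of a shift by 0.1 m and each number of a turn by 90 degrees. A row lasts 1/8 s, in which the tool goes at most 62.5 mm and 10.7 degrees, less where a joint would pass 70% of its speed; a pose out of reach is approached as far as the arm can. A call with a number of a shift or a turn outside -1 to 1 is refused whole. A call with a gripper value outside its range is refused whole. The fingers move at their own pace and stop on an object; "newtons" is the grip in N (left out, the last holds). Time passes only in rows, so rows that repeat a pose let the fingers close. It gives the time, the measured TCP pose, the force and the opening at its end, in the units of the state.
- sensors.get_obs(): the state, without advancing time (a new reading comes with each control period).
- eyes.capture(name): name is "scene" or "top" or "wrist"; returns (picture, depth): 384x512x3 uint8, red, green, blue; 384x512 float32, mm along the optical axis (not along the pixel's ray), 0 where there is no reading.
- eyes.get_calibration(name): a dict with "vertical_fov" (degrees; the focal length in pixels is half the picture's height over the tangent of half this angle, whatever the lens; pixels are square), "cx", "cy" (the principal point, pixels), "cam_to_world" (4x4, takes a point from camera to world coordinates). Camera axes: x right, y up, looking along -z (the intrinsics and any distortion apply to the point x, -y, -z); pixel columns grow to the right and rows downward; lengths in mm; the calibration is good to about 2 mm. A picture is of the moment at which its call begins: read the wrist's pose just before it. get_calibration takes no time and is no camera call; for the wrist camera it gives the pose at the moment of the call.
- ticket.hand_in(): hands the job in, once; it reports no verdict.
Trained networks look in the newest picture that a camera, given by its name, has taken for a name from the list of things; names that differ only in an ending like _2 or _b are one class to them, and where a whole thing is asked for, a point or a joint stands for the part that bears it (a point fixed in the world has none). Each returns a list of dicts, best first, with "score" (0 to 1); they miss things now and then, are a little off and sometimes report something else, mostly with a low value. They report only what shows in the picture. A call takes as long as a camera call. They do not tell look-alikes from the thing itself.
- eyes.trace(camera, name): "pixels" (384x512 bool, what is visible of it) and "position" ([column, row] in pixels, amid what is visible of it).
- eyes.tip_of(camera, name): "position" ([column, row] in pixels: a listed point, or the origin of a listed thing).
The state is a dict: "time": time; "qpos": joint angles; "joint_velocities": joint speeds; "joint_torque": joint torques, N m; "tcp_pos": TCP position; "orientation": TCP orientation; "ft_force": force on the tool from outside, world axes, zero at the start; "wrist_torque": the same for the moment, N m; "opening": finger opening in mm.
Only numpy, scipy, OpenCV 4.12 (cv2) and the standard library are available. Lean on these libraries where they do the work, as an engineer would, in place of code of your own. Each camera call takes 0.05 s, during which the arm holds its last target.

## Task

Lift the largest of the three stoppered round-bottom flasks out of the heating block by its neck, gripping the glass gently (less than 60 N per finger) and keeping it upright, and hold the middle of its bulb straight in front of the optical thermometer's nose, over the round metal pad on the thermometer's foot and about 30 mm of air between nose and glass. Keep it there, upright and still, for a couple of seconds and finish while still holding it in the air: do not put it down or let go. Leave the other flasks and the rest of the bench where they are, and do not knock the thermometer.

Things in the scene. Friction and masses are not known exactly. Their poses are not given: they have to be found in the camera images.
- flask_large: largest of three amber glass round-bottom flasks (they differ in size only), 0.2 kg, loose. Origin: lowest point of the bulb; z up the neck. Bulb diameter 64; bare neck diameter 22 from 62 to 112 above the origin; collar diameter 28 from 112 to 117; fixed white stopper diameter 23 up to 125. Bottom-heavy, hangs upright when pinched by the neck. Over 60 N of squeeze per finger breaks it
- flask_bulb (a point): centre of the large flask's bulb, 32 mm above its lowest point
- flask_neck (a point): middle of the bare part of the large flask's neck for gripping, 59 mm above the bulb centre; neck diameter 22, free length 25 mm above and 27 mm below this point
- flask_medium: a like flask, bulb diameter 51, neck diameter 18, 100 mm tall overall; origin at its lowest point; bystander, also in a well of the block
- flask_small: a like flask, bulb diameter 44, neck diameter 18, 89 mm tall overall; origin at its lowest point; bystander, also in a well of the block
- heater: slim white heater with an aluminium block on top, fixed. Origin under its centre on the table. Heater 150 (x) by 300 (y) by 45 high; block 90 by 246, its top 75 above the table. Three equal round wells, diameter 40, along its y axis at -78, 0, +78; which flask is in which well varies. The bulbs rest on the rims, sunk 6 to 11 mm, and lift straight out
- probe: optical thermometer on a stand, fixed. Origin on the table at the centre of a round metal pad (diameter 44, top at 11), straight below the sight point. The nose looks along its own +y, level, 170 above the table; nose front at y = -61, grey head (diameter 32) behind it to y = -180; clamp block 36 wide, top at 187; post at y = -115; foot plate 100 (x) from y = -160 to +40, 8 thick
- sight_point (a point): the point where the centre of the flask's bulb is to be held: straight above the pad, 170 above the table, 61 mm in front of the nose (so 29 mm of air to the glass)
- cork_ring: loose cork ring, diameter 80, 25 high, bystander
- reagent_bottle: loose amber bottle, diameter 60, 130 high, bystander
- sample_jar: loose amber jar, diameter 56, 70 high, bystander
- beaker: loose glass cup, diameter 70, 90 high, bystander
- spatula: loose steel spatula, 170 long, bystander
- dish: loose white bowl, diameter 84, 30 high, bystander
There are look-alikes about, which are no part of the job. What is shaped like the flask_large but blue is not meant.

How it is judged (in metres and radians):
On the way, in this order (a step that is already met when the one before it is completed fails the run):
1. the large flask is lifted clear of the block, upright, held by the gripper (z of flask_bulb in the frame of heater above 0.122 m and contact force between heater and flask_large below 0.1 N and contact force between the fingers and flask_large above 1 N and angle between flask_large's own z axis and vertical below 0.2 rad), for 0.2 s.
2. it is held upright and still at the sight point for 1.5 s (x of flask_bulb in the frame of probe between -0.015 and 0.015 m and y of flask_bulb in the frame of probe between -0.015 and 0.018 m and z of flask_bulb in the frame of probe between 0.153 and 0.187 m and angle between flask_large's own z axis and vertical below 0.14 rad and linear speed of flask_large below 0.02 m/s and angular speed of flask_large below 0.3 rad/s and contact force between the fingers and flask_large above 1 N and contact force between probe and flask_large below 0.1 N), for 1.5 s.
At the end, for the whole second after the job is handed in: The large flask is still held by the fingers in the air, its bulb centre within 15 mm sideways, -15 to +18 mm along the nose's line and 17 mm in height of the sight point, tilted less than 8 degrees, still (under 20 mm/s and 0.3 rad/s), touching nothing but the fingers (all of step 2); the arm keeps its last pose, push and grip.
It fails at once if the flask is squeezed by more than 60 N per finger (120 N of contact in all) (contact force between the fingers and flask_large above 120 N).
It fails at once if the large flask is tipped more than 20 degrees (angle between flask_large's own z axis and vertical above 0.35 rad).
It fails at once if another flask is shifted by more than 12 mm or tipped (distance of any of flask_medium, flask_small from where it was at the start of the episode above 0.012 m or angle between any of flask_medium, flask_small's own z axis and vertical above 0.35 rad).
It fails at once if the thermometer is knocked (more than 4 N) (contact force between any of the arm, the fingers, flask_large and probe above 4 N).
It fails at once if a bystander is moved by more than 25 mm (distance of any of cork_ring, reagent_bottle, sample_jar, beaker, spatula, dish from where it was at the start of the episode above 0.025 m).
It also fails if it takes over 51 s, if anything falls off the work surface, if the arm or the gripper's body presses on something with over 40 N, if the wrist force passes 120 N, or if a joint passes its speed limit or range.

## Working session

There is one attempt and no reset: what is moved stays moved. The work goes in short steps, Python scripts to look and compute and a tool call to move; the robot and the scene stay as the last step left them, time stands still between calls to the robot, and variables do not carry over. Pictures are saved under pics/ and viewed, and the job is handed in when it is done.

Besides the shell and the picture viewer there is one more tool, called after ">>>" as name(argument=value, ...) on one line, values as JSON. move_arm: Moves the arm, as the interface text tells. Its arguments: {"type":"object","properties":{"targets":{"type":"array"},"newtons":{"type":"number"}},"required":["targets"]}

```bash
mkdir -p pics; cat > h.py <<'E'
import numpy as np, cv2
from station import sensors, eyes, ticket
def K(c):
    f=192/np.tan(np.radians(c["vertical_fov"])/2); return f,c["cx"],c["cy"]
def unproj(c,u,v,d):
    f,cx,cy=K(c); M=np.array(c["cam_to_world"])
    u,v,d=np.broadcast_arrays(np.asarray(u,float),v,d)
    p=np.stack([(u-cx)/f*d,-(v-cy)/f*d,-d,np.ones_like(d)],-1)
    return (p@M.T)[...,:3]
def proj(c,P):
    f,cx,cy=K(c); M=np.linalg.inv(np.array(c["cam_to_world"]))
    q=M@np.append(P,1); return np.array([cx+f*q[0]/-q[2], cy-f*q[1]/-q[2]])
def ray(c,u,v):
    o=np.array(c["cam_to_world"])[:3,3]; p=unproj(c,u,v,1000.); d=p-o; return o,d/np.linalg.norm(d)
E
python3 - <<'E'
from h import *
print(sensors.get_obs())
for n in ["scene","top","wrist"]:
    c=eyes.get_calibration(n); im,d=eyes.capture(n)
    print(n,c["vertical_fov"],c["cx"],c["cy"],np.round(c["cam_to_world"],3).tolist(),[k for k in c])
    cv2.imwrite(f"pics/{n}0.png",im[...,::-1]); np.save(f"pics/{n}0.npy",d)
    for nm in ["flask_large","heater","probe"]:
        for r in eyes.trace(n,nm)[:3]: print(nm,round(r["score"],2),r["position"],int(r["pixels"].sum()))
    for nm in ["flask_bulb","flask_neck","sight_point","probe","heater","flask_medium","flask_small"]:
        for r in eyes.tip_of(n,nm)[:3]: print("tip",nm,round(r["score"],2),r["position"])
E
```

```text
{'time': 0.0, 'qpos': array([-1.42824499e+00,  2.17773387e-01,  1.61495852e+00,  1.74114934e-05,
        1.31131696e+00, -1.12195653e-01]), 'joint_velocities': array([ 0.00075543, -0.00121396,  0.00024207,  0.00022202,  0.00134895,
       -0.00197653]), 'joint_torque': array([-4.80706376e-05, -3.96844769e+01, -3.03852117e+01, -1.54937011e-04,
        9.76803858e-03,  5.87746726e-06]), 'tcp_pos': array([ 157.46774066, -604.41252549,  403.34310603]), 'orientation': array([[ 9.67728266e-01,  2.51995819e-01, -3.32293598e-04],
       [ 2.51995870e-01, -9.67725250e-01,  2.43368795e-03],
       [ 2.91710284e-04, -2.43888524e-03, -9.99996983e-01]]), 'ft_force': array([-0.6150198 ,  0.13964838, -0.31782026]), 'wrist_torque': array([ 0.02464818, -0.01606119,  0.05589371]), 'opening': 85.66456630393695}
scene 57.98556327318085 254.50384385983185 193.6723491788212 [[-0.017, -0.867, 0.498, 1040.821], [1.0, -0.022, -0.004, 73.303], [0.014, 0.498, 0.867, 975.161], [0.0, 0.0, 0.0, 1.0]] ['vertical_fov', 'cx', 'cy', 'cam_to_world']
flask_large 0.92 [251.2, 189.1] 442
flask_large 0.75 [244.5, 159.6] 3
[... 704 characters left out ...]

flask_large 0.82 [266.9, 200.4] 516
flask_large 0.19 [377.6, 122.4] 828
heater 0.87 [234.7, 203.2] 5332
probe 0.63 [407.2, 201.8] 3326
tip flask_bulb 0.9 [267.0, 202.6]
tip flask_bulb 0.65 [270.5, 258.6]
tip flask_bulb 0.44 [370.1, 132.5]
tip flask_neck 0.94 [267.1, 201.1]
tip flask_neck 0.87 [274.7, 264.8]
tip probe 0.85 [376.7, 210.9]
tip heater 0.97 [236.6, 197.1]
tip heater 0.58 [269.2, 201.3]
tip flask_medium 0.63 [237.7, 196.7]
tip flask_small 0.71 [209.2, 191.7]
wrist 66.11995918528686 251.90968701250281 188.91904444918077 [[0.251, 0.927, 0.279, 229.135], [-0.968, 0.241, 0.073, -586.98], [0.0, -0.288, 0.958, 374.756], [0.0, 0.0, 0.0, 1.0]] ['vertical_fov', 'cx', 'cy', 'cam_to_world']
```

View pics/scene0.png

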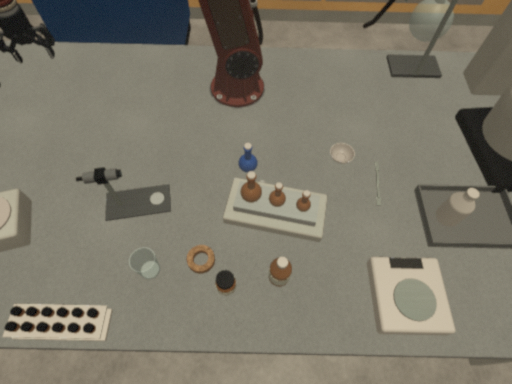

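View pics/top0.png

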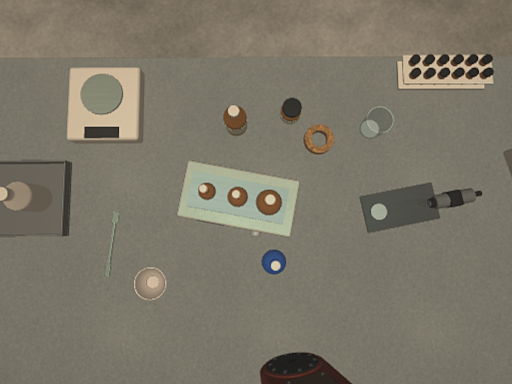

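```bash
python3 -c "
import cv2
a=cv2.imread('pics/scene0.png')[120:250,90:340];cv2.imwrite('pics/sz.png',cv2.resize(a,None,fx=3,fy=3,interpolation=2))
a=cv2.imread('pics/top0.png')[130:290,190:440];cv2.imwrite('pics/tz.png',cv2.resize(a,None,fx=3,fy=3,interpolation=2))"
```

```text
(no output)
```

View pics/sz.png

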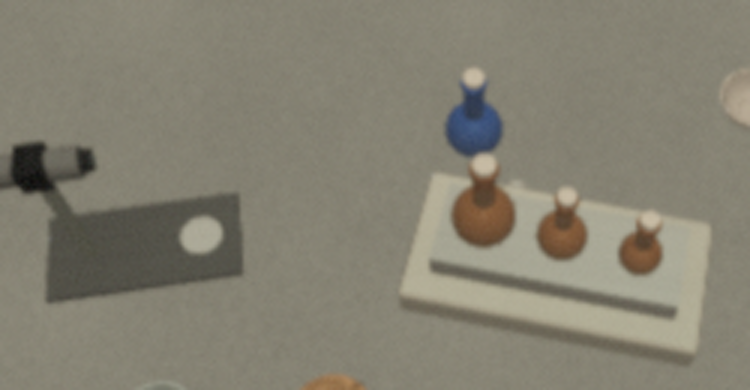

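View pics/tz.png

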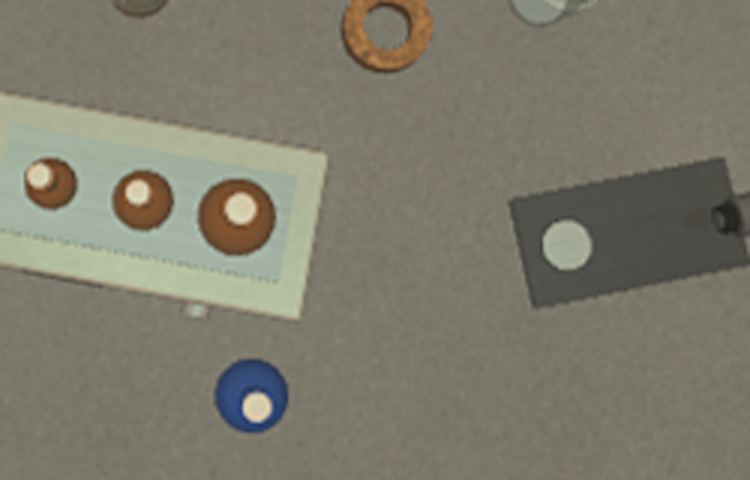

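The top view shows the amber large flask at about (269,202), with the medium and small ones to its left at (237,197) and (206,190). A blue look-alike is at (274,262). The pad is at (379,212) with the nose to its right, pointing at the heater. Next I triangulate from both views.

```bash
cat >> h.py <<'E'
def tri(obs):
    A=np.zeros((3,3));b=np.zeros(3)
    R=[ray(c,*uv) for c,uv in obs]
    for o,d in R:
        P=np.eye(3)-np.outer(d,d);A+=P;b+=P@o
    x=np.linalg.solve(A,b)
    return x,[np.linalg.norm((np.eye(3)-np.outer(d,d))@(x-o)) for o,d in R]
E
python3 - <<'E'
from h import *
cs=eyes.get_calibration("scene");ct=eyes.get_calibration("top")
ims={n:cv2.imread(f"pics/{n}0.png")[...,::-1].astype(int) for n in("scene","top")}
dep={n:np.load(f"pics/{n}0.npy") for n in("scene","top")}
def cen(n,box,lo):
    u0,u1,v0,v1=box; a=ims[n][v0:v1,u0:u1].min(2)>lo
    ys,xs=np.nonzero(a); return (xs.mean()+u0,ys.mean()+v0),len(xs)
sp_t=cen("top",(262,278,192,208),140); sp_s=cen("scene",(246,256,169,178),140)
pd_t=cen("top",(368,390,202,222),120); pd_s=cen("scene",(148,166,190,206),120)
print(sp_t,sp_s,pd_t,pd_s)
print("stopper",tri([(ct,sp_t[0]),(cs,sp_s[0])])); print("pad",tri([(ct,pd_t[0]),(cs,pd_s[0])]))
for n,c,pts in(("top",ct,[sp_t,pd_t]),("scene",cs,[sp_s,pd_s])):
    for p in pts:
        u,v=p[0]; d=dep[n][int(round(v)),int(round(u))]; print(n,unproj(c,u,v,d).round(1))
# table z, nose, head points
for n,c in(("top",ct),("scene",cs)):
    vv,uu=np.mgrid[0:384,0:512]; P=unproj(c,uu,vv,dep[n])
    print(n,"table", P[300:320,330:400][...,2].mean() if n=="top" else P[120:140,80:140][...,2].mean())
    np.save(f"pics/{n}P.npy",P)
    m=(P[...,2]>120)&(P[...,1]<-150)&(P[...,0]>250)&(P[...,0]<650)&(P[...,1]>-480)
    q=P[m]; print(n,len(q)); 
    if len(q)>10:
        mu=q[:,:2].mean(0);w,V=np.linalg.eigh(np.cov(q[:,:2].T));a=V[:,1];a=a*np.sign(a[1]);print(mu,a,"front",(mu+a*((q[:,:2]-mu)@a).max()),q[:,2].max())
    # bulb large
    m=(abs(P[...,0]-430)<60)
E
```

```text
((np.float64(269.7671232876712), np.float64(199.1095890410959)), 73) ((np.float64(251.0), np.float64(174.36111111111111)), 36) ((np.float64(378.5320197044335), np.float64(211.4039408866995)), 203) ((np.float64(156.736), np.float64(197.856)), 125)
stopper (array([531.20118748,  66.65081767, 191.87945761]), [np.float64(0.4400426990545982), np.float64(0.44004269905458304)])
pad (array([ 510.07208389, -231.85438344,   10.58191764]), [np.float64(0.6381607562894156), np.float64(0.6381607562895091)])
top [531.2  67.1 191.5]
top [ 510.1 -231.6    9.2]
scene [532.1  66.2 193.3]
scene [ 511.5 -231.6   13.3]
top table 2.727620815279311
top 725
[ 533.16383851 -339.35052896] [-0.19019954  0.98174545] front [ 523.62364305 -290.10727968] 189.07228198902294
scene table 5.4438134622165775
scene 554
[ 538.11507748 -342.62469307] [-0.19292012  0.98121447] front [ 527.85951081 -290.46367227] 191.48885368381127
```

Stopper top triangulates to (531.2, 66.7, 192) against an expected 193, and the pad to (510, -232, 10.6) against 11. The nose front sits about 60 mm from the pad centre, so the measurements agree. I start the approach at height, clear of everything.

>>> move_arm(targets=[[0.18, 0.33, 0.2, 0.1, 1], [0.37, 0.67, 0.4, 0.2, 1], [0.56, 1.0, 0.4, 0.3, 1]], newtons=30)

```text
time: 2.02
tcp_pos: [214.1, -504.5, 447.2]
orientation: [[0.745, 0.667, 0.001], [0.667, -0.745, -0.004], [-0.002, 0.004, -1.0]]
ft_force: [-0.0, -0.1, 0.2]
opening: 85.5
```

>>> move_arm(targets=[[0.18, 0.33, 0, 0.1, 1], [0.37, 0.67, 0, 0.2, 1], [0.56, 1.0, 0, 0.3, 1]])

```text
time: 2.4
tcp_pos: [270.0, -403.6, 444.9]
orientation: [[0.36, 0.933, 0.0], [0.933, -0.36, -0.0], [-0.0, 0.001, -1.0]]
ft_force: [0.6, 0.5, 0.4]
opening: 85.6
```

>>> move_arm(targets=[[0.18, 0.33, 0, 0.1, 1], [0.37, 0.67, 0, 0.1, 1], [0.56, 1.0, 0, 0.116, 1]])

```text
time: 2.78
tcp_pos: [325.9, -303.6, 444.9]
orientation: [[0.19, 0.982, 0.001], [0.982, -0.19, -0.001], [-0.0, 0.001, -1.0]]
ft_force: [1.0, 0.1, -0.5]
opening: 85.2
```

>>> move_arm(targets=[[0.18, 0.33, 0, 0, 1], [0.37, 0.67, 0, 0, 1], [0.56, 1.0, 0, 0, 1]])

```text
time: 3.15
tcp_pos: [381.9, -203.6, 445.0]
orientation: [[0.19, 0.982, 0.001], [0.982, -0.19, -0.0], [-0.0, 0.001, -1.0]]
ft_force: [-0.2, -0.6, -0.0]
opening: 85.7
```

>>> move_arm(targets=[[0.18, 0.33, 0, 0, 1], [0.37, 0.67, 0, 0, 1], [0.56, 1.0, 0, 0, 1]])

```text
time: 3.52
tcp_pos: [438.0, -103.6, 445.0]
orientation: [[0.19, 0.982, 0.001], [0.982, -0.19, -0.0], [-0.0, 0.001, -1.0]]
ft_force: [1.2, -0.1, 0.8]
opening: 85.2
```

```bash
python3 - <<'E'
from h import *
o=sensors.get_obs(); print(o["time"],o["tcp_pos"],o["orientation"].round(3).tolist(),o["qpos"].round(2))
c=eyes.get_calibration("wrist"); im,d=eyes.capture("wrist"); print(np.round(c["cam_to_world"],2).tolist(), proj(c,[531.2,66.7,192]))
cv2.imwrite("pics/w1.png",im[...,::-1]); np.save("pics/w1.npy",d)
E
```

```text
3.525 [ 437.97317734 -103.58815295  445.00142318] [[0.19, 0.982, 0.001], [0.982, -0.19, -0.0], [-0.0, 0.001, -1.0]] [-0.39 -0.2   1.96 -0.    1.38 -0.2 ]
[[0.98, 0.18, 0.05, 452.62], [-0.19, 0.94, 0.28, -32.32], [0.0, -0.29, 0.96, 415.03], [0.0, 0.0, 0.0, 1.0]] [346.52466048 -90.4362386 ]
```

View pics/w1.png

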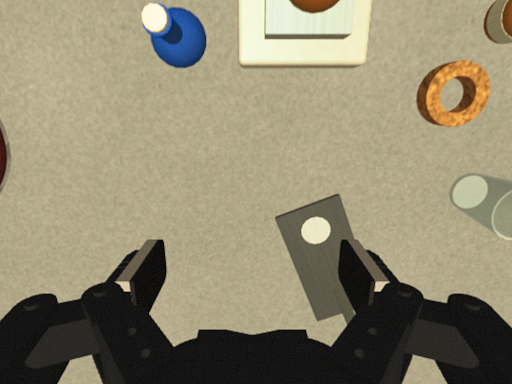

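The wrist view shows the pad at (316,230), the heater end at the top, and the blue look-alike at the upper left. I move closer and look at the neck.

>>> move_arm(targets=[[0.23, 0.33, 0, 0, 1], [0.46, 0.67, 0, 0, 1], [0.7, 1.0, 0, 0, 1], [0.7, 1.0, 0, 0, 1]])

```text
time: 4.08
tcp_pos: [508.4, -3.2, 444.8]
orientation: [[0.187, 0.982, 0.0], [0.982, -0.187, 0.0], [0.0, 0.0, -1.0]]
ft_force: [0.6, -0.7, -0.1]
opening: 85.3
```

```bash
python3 - <<'E'
from h import *
c=eyes.get_calibration("wrist"); im,d=eyes.capture("wrist"); print(sensors.get_obs()["tcp_pos"], "proj",proj(c,[531.2,66.7,192]))
cv2.imwrite("pics/w2.png",im[...,::-1]); np.save("pics/w2.npy",d)
for n in ["flask_neck","flask_bulb"]: print(n,[(round(r["score"],2),r["position"]) for r in eyes.tip_of("wrist",n)[:3]])
E
```

```text
[507.79760606  -4.18544862 444.6012621 ] proj [263.74922592 100.13527489]
flask_neck [(0.91, [260.4, 98.7]), (0.63, [128.0, 142.1]), (0.36, [449.7, 113.1])]
flask_bulb [(0.63, [259.9, 100.0]), (0.6, [146.3, 134.0])]
```

View pics/w2.png

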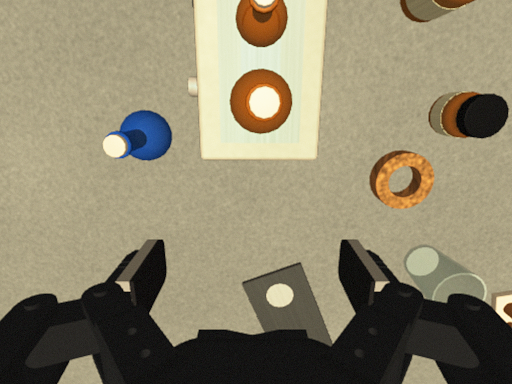

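The stopper is at (264,102) in the wrist view against a predicted (263.7,100.1). I centre over it, then descend.

>>> move_arm(targets=[[0.08, 0.24, 0, 0, 1], [0.16, 0.48, 0, 0, 1], [0.235, 0.71, 0, 0, 1], [0.235, 0.71, 0, 0, 1], [0.235, 0.71, 0, 0, 1], [0.235, 0.71, -0.2, 0, 1], [0.235, 0.71, -0.4, 0, 1], [0.235, 0.71, -0.4, 0, 1]])

```text
time: 5.22
tcp_pos: [530.0, 65.1, 402.7]
orientation: [[0.192, 0.981, -0.005], [0.981, -0.192, -0.0], [-0.001, -0.004, -1.0]]
ft_force: [0.4, -0.6, 0.4]
opening: 85.4
```

```bash
python3 - <<'E'
from h import *
o=sensors.get_obs();print(o["tcp_pos"],o["ft_force"])
c=eyes.get_calibration("wrist"); im,d=eyes.capture("wrist"); print("proj",proj(c,[531.2,66.7,192]))
cv2.imwrite("pics/w3.png",im[...,::-1])
E
```

```text
[530.03509464  65.0587922  402.7369273 ] [ 0.4114134  -0.60357364  0.44661127]
proj [253.48076339 212.76188321]
```

View pics/w3.png

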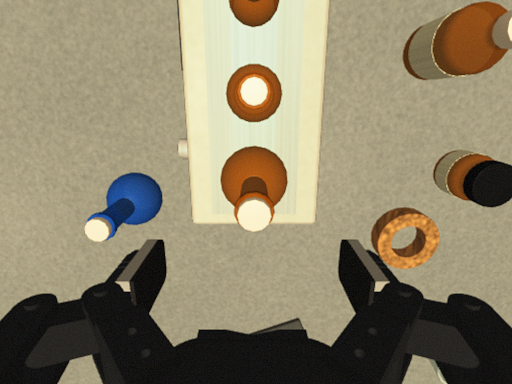

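The stopper at (254,214) matches the prediction and sits midway between the jaws. Next I descend to the neck with a small correction, and then close.

>>> move_arm(targets=[[0.01, 0.015, -0.25, 0, 1], [0.01, 0.015, -0.5, 0, 1], [0.01, 0.015, -0.7, 0, 1], [0.01, 0.015, -0.86, 0, 1], [0.01, 0.015, -0.86, 0, 1], [0.01, 0.015, -0.86, 0, 1]])

```text
time: 6.02
tcp_pos: [532.6, 67.6, 319.8]
orientation: [[0.19, 0.982, 0.002], [0.982, -0.19, -0.0], [0.0, 0.002, -1.0]]
ft_force: [-0.3, -0.9, 1.2]
opening: 85.5
```

```bash
python3 - <<'E'
from h import *
im,d=eyes.capture("wrist"); im2,d=eyes.capture("scene")
cv2.imwrite("pics/w4.png",np.hstack([cv2.resize(im,(400,300)),cv2.resize(im2[110:230,170:330],(400,300))])[...,::-1])
E
```

```text
(no output)
```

View pics/w4.png

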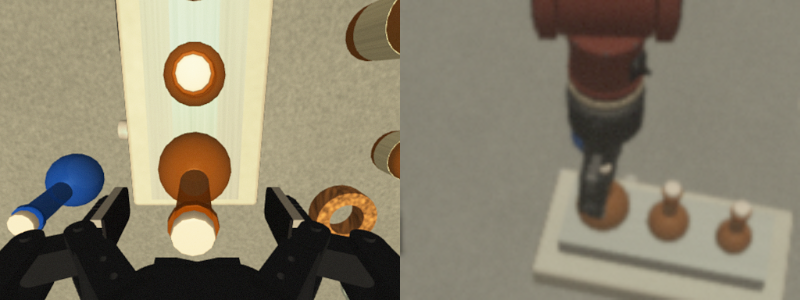

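>>> move_arm(targets=[[0, 0, -0.03, 0, 1], [0, 0, -0.03, 0, 0.6], [0, 0, -0.03, 0, 0.4], [0, 0, -0.03, 0, 0.25], [0, 0, -0.03, 0, 0.15], [0, 0, -0.03, 0, 0.1], [0, 0, -0.03, 0, 0.1], [0, 0, -0.03, 0, 0.1]], newtons=35)

```text
time: 7.12
tcp_pos: [532.1, 67.7, 315.8]
orientation: [[0.19, 0.982, -0.0], [0.982, -0.19, 0.0], [0.0, -0.0, -1.0]]
ft_force: [-0.7, 0.4, 1.7]
opening: 22.7
```

>>> move_arm(targets=[[0, 0, 0, 0, 0], [0, 0, 0, 0, 0], [0, 0, 0, 0, 0], [0, 0, 0, 0, 0]])

```text
time: 7.62
tcp_pos: [532.1, 67.7, 315.8]
orientation: [[0.19, 0.982, 0.0], [0.982, -0.19, 0.0], [0.0, 0.0, -1.0]]
ft_force: [-0.6, -0.5, 1.4]
opening: 23.5
```

Opening is 22–23 mm on the 22 mm neck, so it is gripped. Now I lift slowly.

>>> move_arm(targets=[[0, 0, 0.05, 0, 0], [0, 0, 0.12, 0, 0], [0, 0, 0.22, 0, 0], [0, 0, 0.34, 0, 0], [0, 0, 0.48, 0, 0], [0, 0, 0.6, 0, 0], [0, 0, 0.68, 0, 0], [0, 0, 0.7, 0, 0]])

```text
time: 8.62
tcp_pos: [532.2, 67.7, 386.6]
orientation: [[0.19, 0.982, 0.001], [0.982, -0.19, 0.0], [0.0, 0.001, -1.0]]
ft_force: [0.9, -0.6, -1.9]
opening: 22.7
```

>>> move_arm(targets=[[0, 0, 0, 0, 0], [0, 0, 0, 0, 0], [0, 0, 0, 0, 0]])

```text
time: 9.0
tcp_pos: [531.9, 67.7, 385.1]
orientation: [[0.19, 0.982, -0.001], [0.982, -0.19, -0.0], [-0.0, -0.001, -1.0]]
ft_force: [0.3, -0.4, -1.9]
opening: 23.2
```

```bash
cat >> h.py <<'E'
def look(tag):
    out=[]
    for n in("scene","top","wrist"):
        im,d=eyes.capture(n); cv2.imwrite(f"pics/{n}_{tag}.png",im[...,::-1]); np.save(f"pics/{n}_{tag}.npy",d)
E
python3 - <<'E'
from h import *
look("lift")
a=[cv2.imread(f"pics/{n}_lift.png") for n in("scene","top","wrist")]
cv2.imwrite("pics/l.png",np.hstack([cv2.resize(a[0][100:250,80:330],(400,240)),cv2.resize(a[2],(320,240))]))
E
```

```text
(no output)
```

View pics/l.png

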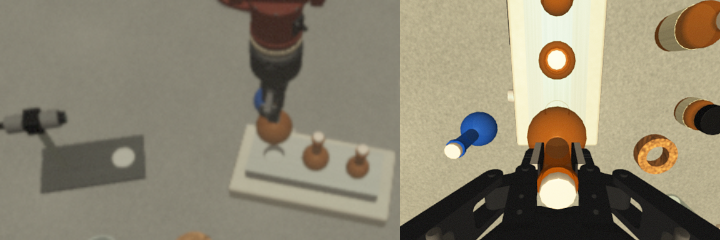

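The flask is lifted and upright. I measure the bulb centre from the silhouettes in the wrist and scene views, and recheck the nose line.

```bash
python3 - <<'E'
from h import *
cw=eyes.get_calibration("wrist");cs=eyes.get_calibration("scene")
B=np.array([531.5,66.9,170])
for n,c in(("wrist",cw),("scene",cs)):
    im=cv2.imread(f"pics/{n}_lift.png").astype(int); d=np.load(f"pics/{n}_lift.npy")
    p=proj(c,B); u,v=map(int,p.round()); 
    b,g,r=im[...,0],im[...,1],im[...,2]
    m=((r>b*1.7)&(r>60)); 
    D=np.linalg.norm(np.array(c["cam_to_world"])[:3,3]-B); rr=K(c)[0]*32/D
    vv,uu=np.mgrid[0:384,0:512]; m&=(np.hypot(uu-u,vv-v)<rr*1.3)&(d>0)
    P=unproj(c,uu,vv,d)[m]
    k=(abs(np.linalg.norm(P-B,axis=1)-32)<10)&(P[:,2]<195); P=P[k]
    from scipy.optimize import least_squares
    s=least_squares(lambda x:np.linalg.norm(P-x,axis=1)-32,B,loss="soft_l1")
    print(n,p,len(P),s.x.round(1),"rms",np.sqrt(np.mean(s.fun**2)).round(2))
print(proj(cw,B))
E
```

```text
wrist [250.51930489 214.28486821] 3153 [530.9  65.2 170.2] rms 0.42
scene [251.20475975 178.81664782] 201 [530.6  65.9 170.3] rms 1.09
[250.51930489 214.28486821]
```

Both fits agree on bulb centre (530.8, 65.6, 170.2). The target is (510.2, -231.8, 170), so the shift is about -20.6, -297.4, 0. I go gently.

>>> move_arm(targets=[[-0.01, -0.05, 0, 0, 0], [-0.02, -0.15, 0, 0, 0], [-0.03, -0.3, 0, 0, 0], [-0.04, -0.46, 0, 0, 0], [-0.05, -0.62, 0, 0, 0], [-0.06, -0.78, 0, 0, 0], [-0.065, -0.9, 0, 0, 0], [-0.07, -1.0, 0, 0, 0]])

```text
time: 10.15
tcp_pos: [525.0, -33.2, 385.7]
orientation: [[0.191, 0.982, 0.0], [0.982, -0.191, 0.0], [0.0, 0.0, -1.0]]
ft_force: [0.9, -0.2, -1.9]
opening: 23.1
```

>>> move_arm(targets=[[-0.01, -0.12, 0, 0, 0], [-0.02, -0.26, 0, 0, 0], [-0.03, -0.4, 0, 0, 0], [-0.04, -0.54, 0, 0, 0], [-0.05, -0.68, 0, 0, 0], [-0.06, -0.8, 0, 0, 0], [-0.065, -0.9, 0, 0, 0], [-0.07, -1.0, 0, 0, 0]])

```text
time: 11.15
tcp_pos: [518.0, -132.9, 385.7]
orientation: [[0.19, 0.982, -0.0], [0.982, -0.19, 0.0], [0.0, -0.0, -1.0]]
ft_force: [-0.4, -0.8, -1.5]
opening: 22.7
```

>>> move_arm(targets=[[-0.01, -0.12, 0, 0, 0], [-0.02, -0.24, 0, 0, 0], [-0.03, -0.36, 0, 0, 0], [-0.04, -0.48, 0, 0, 0], [-0.05, -0.58, 0, 0, 0], [-0.06, -0.67, 0, 0, 0], [-0.065, -0.74, 0, 0, 0], [-0.065, -0.8, 0, 0, 0]])

```text
time: 12.15
tcp_pos: [511.5, -212.7, 385.7]
orientation: [[0.19, 0.982, 0.0], [0.982, -0.19, 0.0], [0.0, -0.0, -1.0]]
ft_force: [-0.2, 0.4, -2.8]
opening: 23.3
```

```bash
cat >> h.py <<'E'
def bulb(tag,B):
    from scipy.optimize import least_squares
    for n in("wrist","scene"):
        c=eyes.get_calibration(n)
        im=cv2.imread(f"pics/{n}_{tag}.png").astype(int); d=np.load(f"pics/{n}_{tag}.npy")
        p=proj(c,B); b,r=im[...,0],im[...,2]
        D=np.linalg.norm(np.array(c["cam_to_world"])[:3,3]-B); rr=K(c)[0]*32/D
        vv,uu=np.mgrid[0:384,0:512]; m=(r>b*1.7)&(r>60)&(np.hypot(uu-p[0],vv-p[1])<rr*1.3)&(d>0)
        P=unproj(c,uu,vv,d)[m]; P=P[(abs(np.linalg.norm(P-B,axis=1)-32)<12)&(P[:,2]<195)]
        s=least_squares(lambda x:np.linalg.norm(P-x,axis=1)-32,B,loss="soft_l1")
        print(n,p.round(1),len(P),s.x.round(1),np.sqrt(np.mean(s.fun**2)).round(2))
E
python3 - <<'E'
from h import *
look("a"); o=sensors.get_obs(); print(o["time"],o["tcp_pos"],o["ft_force"])
bulb("a",np.array([511,-213.,170]))
a=[cv2.imread(f"pics/{n}_a.png") for n in("scene","top","wrist")]
cv2.imwrite("pics/l2.png",np.hstack([cv2.resize(a[0][130:230,60:220],(400,250)),cv2.resize(a[2],(333,250))]))
E
```

```text
12.3 [ 511.56927673 -212.52369223  385.6980877 ] [-0.05767418 -0.49548609 -2.49620055]
wrist [250.2 213.8] 3100 [ 510.4 -216.2  170.5] 0.42
scene [150.5 170.3] 232 [ 510.7 -214.6  170.5] 1.21
```

View pics/l2.png

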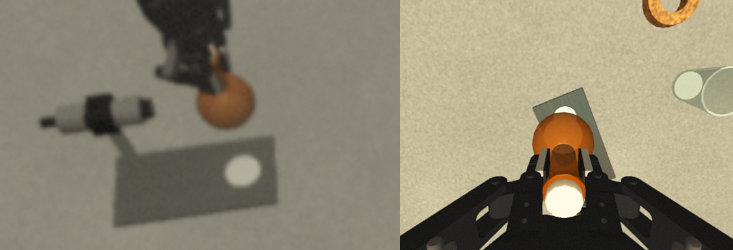

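The bulb is at (510.6, -215.2, 170.5), about 45 mm short of the nose as expected. Last 16.5 mm.

>>> move_arm(targets=[[0, -0.03, 0, 0, 0], [0, -0.07, 0, 0, 0], [0, -0.11, 0, 0, 0], [0, -0.14, 0, 0, 0], [0, -0.16, 0, 0, 0], [0, -0.165, 0, 0, 0], [0, -0.165, 0, 0, 0], [0, -0.165, 0, 0, 0]])

```text
time: 13.3
tcp_pos: [511.5, -228.7, 385.7]
orientation: [[0.19, 0.982, -0.0], [0.982, -0.19, 0.0], [0.0, -0.0, -1.0]]
ft_force: [0.0, -0.2, -2.0]
opening: 22.5
```

>>> move_arm(targets=[[0, 0, 0, 0, 0], [0, 0, 0, 0, 0], [0, 0, 0, 0, 0], [0, 0, 0, 0, 0], [0, 0, 0, 0, 0], [0, 0, 0, 0, 0], [0, 0, 0, 0, 0], [0, 0, 0, 0, 0]])

```text
time: 14.3
tcp_pos: [511.6, -228.9, 385.7]
orientation: [[0.19, 0.982, -0.0], [0.982, -0.19, 0.0], [0.0, -0.0, -1.0]]
ft_force: [0.7, 0.6, -1.3]
opening: 22.8
```

>>> move_arm(targets=[[0, 0, 0, 0, 0], [0, 0, 0, 0, 0], [0, 0, 0, 0, 0], [0, 0, 0, 0, 0], [0, 0, 0, 0, 0], [0, 0, 0, 0, 0], [0, 0, 0, 0, 0], [0, 0, 0, 0, 0]])

```text
time: 15.3
tcp_pos: [511.6, -228.9, 385.7]
orientation: [[0.19, 0.982, 0.0], [0.982, -0.19, -0.0], [-0.0, 0.0, -1.0]]
ft_force: [0.2, -0.2, -1.8]
opening: 23.0
```

```bash
python3 - <<'E'
from h import *
look("b"); o=sensors.get_obs(); print(o["time"],o["tcp_pos"],o["ft_force"],o["opening"])
bulb("b",np.array([510.6,-231.7,170]))
c=eyes.get_calibration("scene");d=np.load("pics/scene_b.npy");vv,uu=np.mgrid[0:384,0:512];P=unproj(c,uu,vv,d)
im=cv2.imread("pics/scene_b.png").astype(int)
m=(P[...,2]>140)&(P[...,1]<-275)&(P[...,1]>-420)&(P[...,0]>480)&(P[...,0]<580)&(P[...,2]<195)
q=P[m];mu=q[:,:2].mean(0);w,V=np.linalg.eigh(np.cov(q[:,:2].T));a=V[:,1]*np.sign(V[1,1]);f=((q[:,:2]-mu)@a).max()
B=np.array([510.6,-231.7]);print("axis",a,"nose front",mu+a*f,"B ahead",(B-mu)@a-f,"side",(B-mu)@[a[1],-a[0]])
a=[cv2.imread(f"pics/{n}_b.png") for n in("scene","top","wrist")]
cv2.imwrite("pics/l3.png",np.hstack([cv2.resize(a[0][130:230,60:220],(400,250)),cv2.resize(a[1][150:270,330:490],(333,250))]))
E
```

```text
15.45 [ 511.56576247 -228.82955685  385.71135114] [ 0.65014389 -0.47219896 -1.46352362] 22.852910376171707
wrist [250.3 217.1] 3124 [ 510.6 -231.2  170.4] 0.41
scene [143.7 170.1] 228 [ 510.4 -230.5  170.5] 1.31
axis [-0.19402951  0.98099569] nose front [ 527.85826569 -290.75634429] B ahead 61.28263219181471 side -5.471611030477095
```

View pics/l3.png

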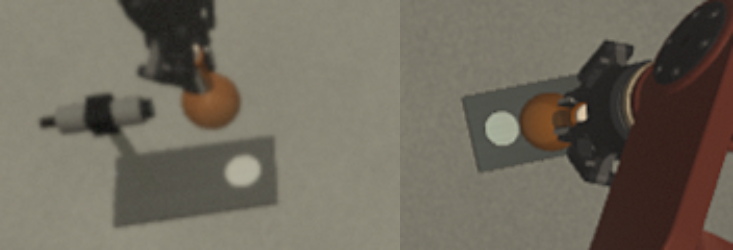

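Everything is in place and still, so I hand in.

```bash
python3 -c "
from h import *
print(ticket.hand_in(), sensors.get_obs()['tcp_pos'])"
```

```text
the job is handed in; nothing more can be done
the job is handed in; nothing more can be done
```

I gripped the large amber flask by its neck at 35 N, lifted it straight out of the block, and carried it to the thermometer. It was still held in the air in front of the nose when I handed in, at about 15.5 s. No verdict was reported.

**Position:** the last sphere fits put the bulb centre at (510.6, -231.2, 170.4) from the wrist camera and (510.4, -230.5, 170.5) from the scene camera. The target, the triangulated pad centre at a height of 170, is about (510, -232, 170). The bulb centre is about 61 mm ahead of the nose front, which leaves about 29 mm of air.

**Stillness and grip:** the flask had stayed still for more than 2 s before hand-in. The opening read 22.9 mm on the 22 mm neck, the wrist carried about 2 N, and the tool was vertical.

**One check disagreed slightly:** the nose line taken from the scene camera's depth put the bulb about 5 mm to one side. I trusted the pad measurement instead, because that camera sees only one side of the head. Both values are within the 15 mm limit.

I did not measure the other flasks and bystanders again at the end, but nothing in the pictures or the force readings suggested contact with them.

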